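# Press home a headset's snap caps and log it

## Robot

A 6-joint arm with a two-finger parallel gripper is mounted at the origin on the work surface. World frame = base frame: x ahead of the robot, y to its left, z up, the work surface at z = 0. Lengths are in mm, angles in degrees, forces in N, time in s.
With the tool pointing down it reaches from about 300 to 850 mm from the base axis. Payload 4.2 kg.
Tool frame: the origin (TCP) lies on the centre line of the jaws, within the pads' length; the fingertips stand 11 mm ahead of it and the grasp point (between the pads) lies 8 mm behind it; z points along the fingers, y is the line along which they close (so a half turn about z gives the same grasp; the last joint's range is limited). The gripper opens to 91 mm and grips with 3 to 60 N. Pads are 32 mm wide; open, the fingers measure 118 mm over their backs; the gripper's body (76 mm by 178 mm) begins 60 mm behind the grasp point.
Start: joints at [-78.323, 18.312, 89.639, -0, 72.044, -1.146], TCP at [127.616, -560.678, 196.776] pointing down, gripper open.
Joint ranges: [-177.97, 177.97], [-48.28, 115.42], [12.27, 149.76], [-77.06, 257.06], [2.81, 150.46], [-146.56, 146.56]. Speed limits (degrees/s): [147.25, 147.25, 180, 180, 180, 180].

## Interface

Orientations are given as [roll, pitch, yaw] about the fixed x, y, z axes, in that order (R = Rz(yaw) Ry(pitch) Rx(roll)).
In Python, from workcell import env, grab_frame, camera_model, models gives the robot as it stands.
- The arm moves only by the shell command python3 -m crank 'ROWS' [FORCE]. ROWS is text: rows parted by semicolons, each of 7 numbers parted by spaces: the closure, from -1 (fully open) to 1 (shut), so that 0 is half open, then the shift along the tool's x, y, z in mm, then the turn, a rotation vector about the tool's x, y, z in degrees. A call has 1 to 10 rows; each row shifts and turns the commanded pose from where the row before left it, along the tool's axes as they then stand; what a row does not reach is not made up. A row lasts 1/8 s, in which the tool goes at most 62.5 mm and 10.7 degrees, less where a joint would pass 70% of its speed; a pose out of reach is approached as far as the arm can. A call is refused whole if a number of a shift passes 62.5 or a number of a turn 10.7, either way. A call with a gripper value outside its range is refused whole. The fingers move at their own pace and stop on an object; FORCE is the grip in N (left out, the last holds). Time passes only in rows, so rows that do not move let the fingers close. It gives the time, the measured TCP pose, the force, the opening and the grip force at its end, in the units of the state.
- env.state(): the state, without advancing time (a new reading comes with each control period).
- grab_frame(name): name is "side" or "top" or "wrist"; returns the picture (400x640x3 uint8, blue, green, red); there is no depth.
- camera_model(name): a dict with "K" (3x3 intrinsics, pixels), "R" (3x3) and "t" (3): a world point X has camera coordinates R X + t; the wrist camera has in their place "mount" (4x4, takes a point from camera to tool coordinates, whose origin is the TCP and whose axes are the flange's). Camera axes: x right, y down, z forward; pixel columns grow to the right and rows downward; lengths in mm; the calibration is good to about 2 mm. A picture is of the moment at which its call begins: read the wrist's pose just before it. camera_model takes no time and is no camera call.
- env.job_done(): hands the job in; it is judged then, once.
Trained networks look in the newest picture that a camera, given by its name, has taken for a name from the list of things; names that differ only in an ending like _2 or _b are one class to them, and where a whole thing is asked for, a point or a joint stands for the part that bears it (a point fixed in the world has none). Each returns a list of dicts, best first, with "p" (0 to 1); they miss things now and then, are a little off and sometimes report something else, mostly with a low value. They report only what shows in the picture. A call takes as long as a camera call. They do not tell look-alikes from the thing itself.
- models.search_frame(name, camera): "point" ([x, y, z] in mm, in world coordinates, good to about 4 mm: the middle of the surface that is visible of it).
The state is a dict: "time_s": time; "qpos": joint angles; "qvel": joint speeds; "effort": joint torques, N m; "ee_pos": TCP position; "ee_rot": TCP orientation; "force": force on the tool from outside, world axes, zero at the start; "torque": the same for the moment, N m; "gripper_width": finger opening in mm; "gripper_force": force on a finger pad.
Only numpy, scipy, OpenCV 4.12 (cv2) and the standard library are available. Lean on these libraries where they do the work, as an engineer would, in place of code of your own. Each camera call takes 0.05 s, during which the arm holds its last target. There are 200 camera calls.

## Task

Finish the headset by pressing its three snap-in caps fully home with the fingertips, gently: first the square one, then the round one, and the long one last, because it locks the other two. Then press the round key of the counter box all the way down and let it go to log the unit, without pressing its bar key or logging early. Only touch: do not pick up, tip or shove the headset, and leave everything else on the bench where it is.

Things in the scene. Friction and masses are not known exactly. Their poses are not given: they have to be found in the camera images.
- headset: dark headset, loose, about 0.7 kg: shell 95 (x) x 190 (y) x 90 mm high, flat top; faceplate with two lenses and a green line at +x (to x = +61 mm), two short arms at -x (to -103 mm). Origin: centre of the shell's underside, z up. On top, at x = 0, a row of three grey caps: square at y = +60 mm, long at y = 0, round at y = -60 mm. Stands left or right of the robot's centre line
- cap_square (a joint): pressing depth of the square cap of the headset, m, along the headset's -z: 0 = stands 10 mm proud of the headset's top, 0.008 = fully home, a rigid stop, 2 mm proud (come to it slowly). It starts between 0 and 0.002, moves against about 3 N of friction, has no spring and stays where it is left. The cap is 24 x 24 mm.
- cap_square_top (a point): centre of the top face of the square cap, moves with it; z up
- cap_round (a joint): pressing depth of the round cap of the headset, m, along the headset's -z: 0 = stands 10 mm proud of the headset's top, 0.008 = fully home, a rigid stop, 2 mm proud (come to it slowly). It starts between 0 and 0.002, moves against about 3 N of friction, has no spring and stays where it is left. The cap is 26 mm across.
- cap_round_top (a point): centre of the top face of the round cap, moves with it; z up
- cap_long (a joint): pressing depth of the long cap of the headset, m, along the headset's -z: 0 = stands 10 mm proud of the headset's top, 0.008 = fully home, a rigid stop, 2 mm proud (come to it slowly). It starts between 0 and 0.002, moves against about 3 N of friction, has no spring and stays where it is left. The cap is 50 mm (headset's x) x 16 mm (y).
- cap_long_top (a point): centre of the top face of the long cap, moves with it; z up
- box: grey two-key counter box, fixed to the table, 100 mm (x) x 140 mm (y) x 40 mm high, origin at the centre of its underside, z up; two black keys in its top at x = -15 mm: round at y = +35 mm, bar at y = -35 mm, small display at +x. On the other side of the centre line from the headset
- key_round (a joint): depth of the round key (28 mm across), m, along -z: 0 = up, its top 10 mm proud of the box; 0.006 = fully down, a hard stop 4 mm proud. Sprung: 1 N to start, 4 N at the bottom, comes back up by itself; it counts once it is more than 0.004 down
- key_round_top (a point): centre of the top face of the round key, moves with it; z up
- key_bar (a joint): depth of the bar key (44 mm along the box's x, 16 mm wide), same travel and spring as the round key; it must be left alone
- key_bar_top (a point): centre of the top face of the bar key, moves with it; z up
- controller_a: black hand controller lying flat, loose, 160 g: handle 100 x 36 x 30 mm along its x with a round head 52 mm across at +x (thumb stick to 36 mm high); origin under it on the surface. Bystander
- controller_b: black hand controller lying flat, loose, 160 g: handle 100 x 36 x 30 mm along its x with a round head 52 mm across at +x (thumb stick to 36 mm high); origin under it on the surface. Bystander
- screwdriver: screwdriver with a black handle lying along its x, 170 mm, loose, lower than 40 mm. Bystander
- bottle: white closed bottle, 52 mm across, 100 mm high, standing loose; origin at the centre of its base. Bystander
- tape: roll of amber tape lying flat, 90 mm across, 24 mm high, loose; origin at the centre of its underside. Bystander
- tray: grey divided parts tray, 120 x 160 x 35 mm, empty, loose; origin at the centre of its underside. Bystander
- brush: small brush with a wooden handle lying along its x, 160 mm, loose, lower than 40 mm. Bystander
Mind the look-alikes: they are no part of the job. Leave any orange or yellow look-alike of the box alone.

How it is judged (in metres and radians):
On the way, in this order (a step that is already met when the one before it is completed fails the run):
1. the square cap is pressed home first (value of joint cap_square above 0.006 m), for 0.1 s.
2. then the round cap is pressed home (value of joint cap_round above 0.006 m), for 0.1 s.
3. then the long cap is pressed home (value of joint cap_long above 0.006 m), for 0.1 s.
4. then the round key is pressed down (value of joint key_round above 0.004 m), for 0.03 s.
At the end, for the whole second after the job is handed in: All three caps are within 2 mm of fully home, both keys are up again, the headset rests upright within 30 mm of where it stood, and every bystander is within 30 mm of its start (value of joint each of cap_square, cap_round, cap_long above 0.006 m and value of joint each of key_round, key_bar below 0.002 m and angle between headset's own z axis and vertical below 0.05 rad and distance of each of headset, controller_a, controller_b, screwdriver, bottle, tape, tray, brush from where it was at the start of the episode below 0.03 m and linear speed of headset below 0.01 m/s); the robot touches nothing.
It fails at once if the round key is pressed (3 mm) before all three caps are home (within 2.5 mm) (value of joint key_round above 0.003 m and not (value of joint each of cap_square, cap_round, cap_long above 0.0055 m)).
It fails at once if the bar key is pressed more than 3 mm (value of joint key_bar above 0.003 m).
It fails at once if the headset is lifted by more than 10 mm, shoved by more than 30 mm or tipped by more than 0.15 rad (height (world z) of headset above 0.01 m or distance of headset from where it was at the start of the episode above 0.03 m or angle between headset's own z axis and vertical above 0.15 rad).
It fails at once if the fingers press on the headset or the counter box with more than 35 N (contact force between the fingers and headset above 35 N or contact force between the fingers and box above 35 N).
It fails at once if a bystander (controller, screwdriver, bottle, tape, tray, brush) is moved or lifted by more than 30 mm (distance of any of controller_a, controller_b, screwdriver, bottle, tape, tray, brush from where it was at the start of the episode above 0.03 m).
It also fails if it takes over 67 s, if anything falls off the work surface, if the arm or the gripper's body presses on something with over 40 N, if the wrist force passes 120 N, or if a joint passes its speed limit or range.

## Working session

There is one attempt and no reset: what is moved stays moved. The work goes in short steps, Python scripts to look and compute and a shell command to move; the robot and the scene stay as the last step left them, time stands still between calls to the robot, and variables do not carry over. Pictures are saved under pics/ and viewed, at most 10 in all, crops included, and the job is handed in when it is done.

```bash
mkdir -p pics; python3 - <<'E'
from workcell import env, grab_frame, camera_model, models
import cv2, numpy as np
s=env.state();print(s['ee_pos'],s['ee_rot'],s['gripper_width'],s['force'])
for c in ('top','side'):
    im=grab_frame(c);cv2.imwrite(f'pics/{c}0.png',im)
    for n in ('headset','box','cap_square_top','cap_round_top','cap_long_top','key_round_top','key_bar_top'):
        print(c,n,[(np.round(d['point']).tolist(),round(d['p'],2)) for d in models.search_frame(n,c)[:3]])
print(camera_model('top'),camera_model('wrist')['mount'])
E
```

```text
[ 127.50910576 -560.13329732  195.91118799] [-1.79897635e+02 -2.38007607e-03  1.28224145e+01] 90.88241544148605 [ 0.1726552  -0.49891926 -0.75430331]
top headset [([483.0, 242.0, 94.0], 0.87)]
top box [([480.0, -208.0, 41.0], 0.9), ([698.0, -278.0, 38.0], 0.9), ([287.0, -183.0, 37.0], 0.82)]
top cap_square_top [([516.0, 301.0, 98.0], 0.64)]
top cap_round_top [([469.0, 186.0, 102.0], 0.6)]
top cap_long_top [([453.0, -180.0, 47.0], 0.61), ([496.0, 242.0, 104.0], 0.53)]
top key_round_top [([454.0, -179.0, 48.0], 0.55), ([259.0, -164.0, 42.0], 0.52), ([669.0, -266.0, 50.0], 0.41)]
top key_bar_top [([300.0, -231.0, 48.0], 0.6), ([704.0, -323.0, 52.0], 0.37), ([456.0, 495.0, 4.0], 0.2)]
side headset [([479.0, 181.0, 79.0], 0.73), ([408.0, -508.0, 24.0], 0.64), ([634.0, 454.0, 19.0], 0.64)]
side box [([290.0, -214.0, 38.0], 0.91), ([219.0, -434.0, 34.0], 0.86), ([690.0, -300.0, 43.0], 0.84)]
side cap_square_top [([494.0, -5.0, 30.0], 0.72), ([632.0, 452.0, 15.0], 0.39)]
side cap_round_top []
side cap_long_top [([494.0, 240.0, 96.0], 0.59), ([635.0, 455.0, 17.0], 0.59), ([477.0, -234.0, 41.0
[... 172 characters left out ...]
[224.0, -451.0, 47.0], 0.45), ([701.0, -325.0, 49.0], 0.44)]
{'K': array([[430.84907036,   0.        , 321.47228511],
       [  0.        , 430.84907036, 202.29060134],
       [  0.        ,   0.        ,   1.        ]]), 'R': array([[-0.0162978 , -0.99981108, -0.01059183],
       [-0.99733377,  0.01700921, -0.07096503],
       [ 0.07113179,  0.00940702, -0.99742257]]), 't': array([  32.89821494,  481.72060499, 1611.59748238])} [[-3.34578503e-04 -9.63880576e-01 -2.66334609e-01  7.49876606e+01]
 [ 9.99999941e-01 -3.01292616e-04 -1.65837943e-04  7.09756954e-02]
 [ 7.96033205e-05 -2.66334649e-01  9.63880619e-01 -1.89521950e+02]
 [ 0.00000000e+00  0.00000000e+00  0.00000000e+00  1.00000000e+00]]
```

View pics/top0.png

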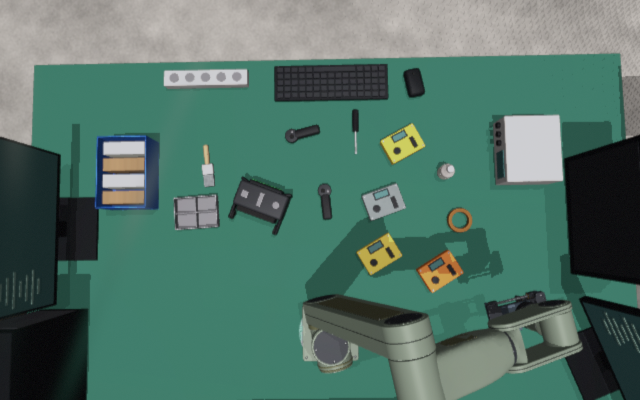

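View pics/side0.png

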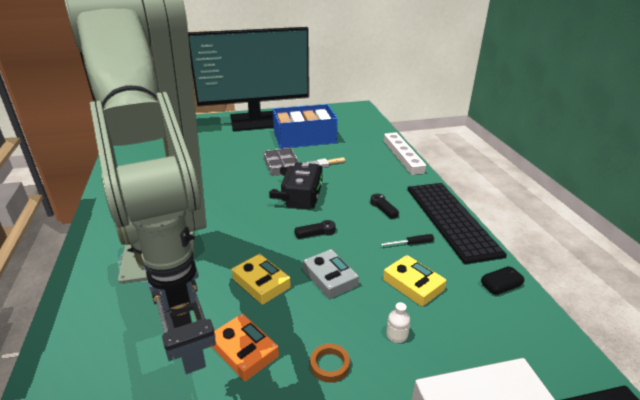

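```bash
python3 - <<'E'
import cv2,numpy as np
im=cv2.imread('pics/top0.png')
a=cv2.resize(im[165:240,220:300],None,fx=5,fy=5,interpolation=3)
b=cv2.resize(im[165:240,345:425],None,fx=5,fy=5,interpolation=3)
cv2.imwrite('pics/crop0.png',np.hstack([a,b]))
E
```

```text
(no output)
```

View pics/crop0.png

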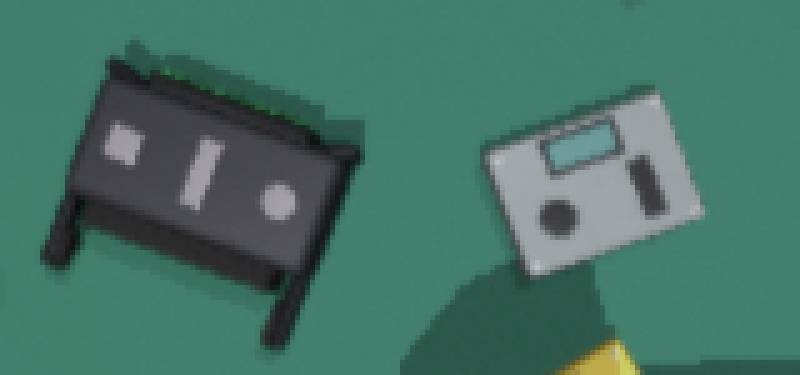

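```bash
cat > h.py <<'E'
import numpy as np, cv2
from workcell import env, grab_frame, camera_model, models
from scipy.spatial.transform import Rotation as Ro
def cam(name,s=None):
    m=camera_model(name);K=np.array(m['K'])
    if name!='wrist': return K,np.array(m['R']),np.array(m['t'])
    M=np.array(m['mount']);Rt=Ro.from_euler('xyz',s['ee_rot'],degrees=True).as_matrix()
    Rwc=Rt@M[:3,:3];c=Rt@M[:3,3]+np.array(s['ee_pos'])
    return K,Rwc.T,-Rwc.T@c
def ray(C,uv,z):
    K,R,t=C;c=-R.T@t;d=R.T@np.linalg.solve(K,[*uv,1]);return c+d*(z-c[2])/d[2]
def proj(C,X):
    K,R,t=C;p=K@(R@np.array(X)+t);return p[:2]/p[2]
E
python3 - <<'E'
from h import *
C=cam('top')
for n,uv,z in (('sq',(244.6,193.6),99),('long',(260.4,199.4),99),('rd',(275.8,205.4),99),('key',(376.6,208.4),50),('bar',(394.6,202.2),50)):
    print(n,ray(C,uv,z).round(1))
E
python3 -m crank '1 0 0 -62.5 0 0 10; 1 0 0 -40 0 0 2.8; 1 62.5 0 0 0 0 0;1 62.5 0 0 0 0 0;1 62.5 0 0 0 0 0;1 0 -62.5 0 0 0 0;1 0 -62.5 0 0 0 0;1 0 -62.5 0 0 0 0;1 0 -62.5 0 0 0 0;1 0 -62.5 0 0 0 0' 20
```

```text
sq [512.5 300.5  99. ]
long [490.5 243.6  99. ]
rd [468.  188.3  99. ]
key [ 453.8 -178.8   50. ]
bar [ 475.6 -245.8   50. ]
time_s: 2.05
ee_pos: [314.7, -246.1, 299.4]
ee_rot: [180.0, -0.1, -0.0]
force: [1.6, -0.3, 0.5]
gripper_width: 0.5
gripper_force: 0.0
```

```bash
python3 -m crank '1 62.5 -36 0 0 0 0; 1 62.5 0 0 0 0 0; 1 45 0 0 0 0 0;1 0 0 0 0 0 0;1 0 0 0 0 0 0;1 0 0 0 0 0 0' | head -3
python3 - <<'E'
from h import *
s=env.state();im=grab_frame('wrist');C=cam('wrist',s);np.save('box.npy',[*s['ee_pos'],*s['ee_rot']])
cv2.imwrite('pics/wbox.png',im)
for n in ('key_round_top','key_bar_top'): print(n,[(np.round(d['point'],1).tolist(),round(d['p'],2)) for d in models.search_frame(n,'wrist')[:3]])
for X in ((453.8,-178.8,50),(475.6,-245.8,50)): print(proj(C,X))
E
python3 -m crank '1 0 -62.5 0 0 0 0;1 0 -62.5 0 0 0 0;1 0 -62.5 0 0 0 0;1 0 -62.5 0 0 0 0;1 0 -62.5 0 0 0 0;1 0 -62.5 0 0 0 0;1 0 -62.5 0 0 0 0; 1 0 -10 0 0 0 0;1 0 0 0 0 0 0;1 0 0 0 0 0 0' | head -3
python3 - <<'E'
from h import *
env_s=env.state();s=env_s;im=grab_frame('wrist');C=cam('wrist',s);np.save('hs.npy',[*s['ee_pos'],*s['ee_rot']])
cv2.imwrite('pics/whs.png',im);print(s['ee_pos'])
for n in ('cap_square_top','cap_long_top','cap_round_top'): print(n,[(np.round(d['point'],1).tolist(),round(d['p'],2)) for d in models.search_frame(n,'wrist')[:3]])
for X in ((512.5,300.5,99),(490.5,243.6,99),(468,188.3,99)): print(proj(C,X))
E
```

```text
time_s: 2.8
ee_pos: [475.6, -217.0, 299.7]
ee_rot: [180.0, -0.0, -0.0]
key_round_top [([454.5, -179.9, 55.9], 0.86), ([666.6, -261.2, 50.9], 0.66), ([200.6, -398.3, 51.8], 0.52)]
key_bar_top [([479.1, -243.4, 50.5], 0.63), ([230.2, -446.5, 51.1], 0.6)]
[288.28524137 186.29453734]
[339.75787969 169.74103841]
time_s: 4.2
ee_pos: [476.5, 229.0, 299.4]
ee_rot: [180.0, -0.0, -0.1]
[476.54033812 229.02392948 299.44627241]
cap_square_top [([512.7, 298.8, 102.2], 0.62)]
cap_long_top [([492.1, 245.4, 101.9], 0.89)]
cap_round_top []
[253.84254984 145.67479923]
[304.62786645 165.01613412]
[352.5264021  184.21260277]
```

```bash
python3 - <<'E'
import cv2,numpy as np
a=cv2.imread('pics/whs.png')[70:270,205:405];b=cv2.imread('pics/wbox.png')[70:270,220:420]
cv2.imwrite('pics/crop1.png',np.hstack([cv2.resize(i,None,fx=2,fy=2,interpolation=3) for i in (a,b)]))
E
```

```text
(no output)
```

View pics/crop1.png

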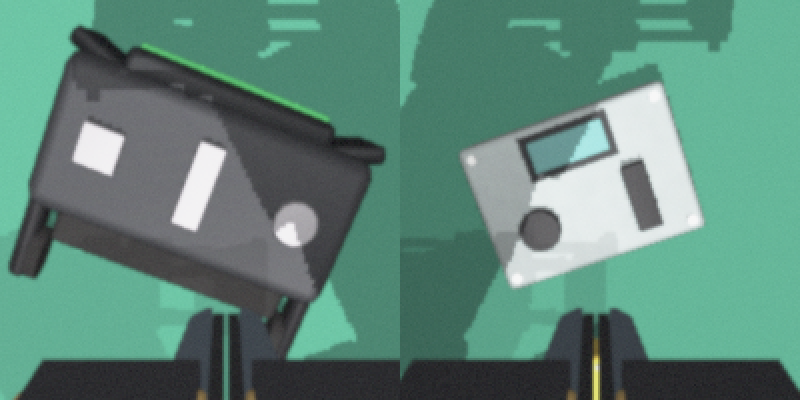

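```bash
python3 -m crank '1 36.5 -36 40 0 0 0;1 0 -35 50 0 0 0;1 0 0 50 0 0 0;1 0 0 20 0 0 0;1 0 0 10 0 0 0;1 0 0 5 0 0 0;1 0 0 0 0 0 0;1 0 0 0 0 0 0'
```

```text
time_s: 5.4
ee_pos: [512.1, 300.5, 126.9]
ee_rot: [-179.9, -0.1, 0.0]
force: [0.8, 0.7, -0.2]
gripper_width: 0.2
gripper_force: 0.0
```

```bash
python3 -m crank '1 0.5 0 5 0 0 0;1 0 0 4 0 0 0;1 0 0 3 0 0 0;1 0 0 2 0 0 0;1 0 0 1 0 0 0;1 0 0 1 0 0 0;1 0 0 1 0 0 0;1 0 0 1 0 0 0;1 0 0 0 0 0 0'
```

```text
time_s: 6.52
ee_pos: [512.0, 300.3, 107.7]
ee_rot: [180.0, 0.0, 0.0]
force: [-0.5, 0.7, 0.1]
gripper_width: -0.1
gripper_force: 0.0
```

```bash
python3 -m crank '1 0 0 1 0 0 0;1 0 0 1 0 0 0;1 0 0 0 0 0 0;1 0 0 0 0 0 0'
```

```text
time_s: 7.02
ee_pos: [512.0, 300.3, 105.8]
ee_rot: [180.0, -0.0, 0.0]
force: [-0.7, -0.7, 0.8]
gripper_width: 0.3
gripper_force: 0.0
```

```bash
python3 -m crank '1 0 0 1 0 0 0;1 0 0 1 0 0 0;1 0 0 0 0 0 0'
```

```text
time_s: 7.4
ee_pos: [511.9, 300.2, 103.6]
ee_rot: [180.0, 0.0, 0.0]
force: [0.2, -0.2, -0.4]
gripper_width: 0.4
gripper_force: 0.0
```

```bash
python3 - <<'E'
from h import *
s=env.state();a=grab_frame('wrist');b=grab_frame('side')
C=cam('wrist',s);print(proj(C,(513,300,92)),proj(cam('side'),(513,300,92)))
p=proj(cam('side'),(500,250,95)).astype(int)
a=cv2.resize(a[100:400,120:520],(400,300)); b=cv2.resize(b[p[1]-40:p[1]+35,p[0]-50:p[0]+50],(400,300),interpolation=3)
cv2.imwrite('pics/c2.png',np.hstack([a,b]))
E
```

```text
[317.81809356 232.77320411] [304.36762353 165.50610563]
```

View pics/c2.png

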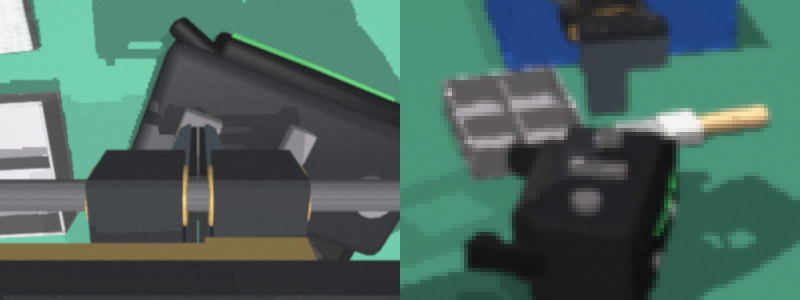

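```bash
python3 - <<'E'
from h import *
C=cam('side');p=proj(C,(500,250,95)).astype(int)-[50,40]
for X in ((512,300,93),(512,300,100),(512,300,110),(512,300,120),(512,300,130),(491.5,243.5,99),(469,188,99)): print(X,((proj(C,X)-p)*4).round(1)+[400,0])
E
```

```text
(512, 300, 93) [604.4 137.2]
(512, 300, 100) [604.3 130.4]
(512, 300, 110) [604.1 120.7]
(512, 300, 120) [604.  110.9]
(512, 300, 130) [603.8 101. ]
(491.5, 243.5, 99) [594.3 162.9]
(469, 188, 99) [581.2 196.2]
```

```bash
for i in 1; do python3 -m crank '1 0 0 1 0 0 0;1 0 0 1 0 0 0' | egrep 'pos|force:'; python3 -m crank '1 0 0 1 0 0 0;1 0 0 0 0 0 0' | egrep 'pos|force:'; done
```

```text
ee_pos: [512.0, 300.2, 101.7]
force: [0.0, 0.5, -0.0]
gripper_force: 0.0
ee_pos: [512.0, 300.2, 100.6]
force: [-0.3, -0.5, -0.1]
gripper_force: 0.0
```

```bash
python3 - <<'E'
from h import *
b=grab_frame('side');C=cam('side');print((proj(C,(512,300,92))))
cv2.imwrite('pics/c3.png',cv2.resize(b[130:190,264:344],None,fx=9,fy=9,interpolation=cv2.INTER_NEAREST))
for X in ((512,300,90),(512,300,110),(512,300,130)): print((proj(C,X)-[264,130])*9)
E
```

```text
[304.1005278  165.53440079]
[360.97250435 324.14900335]
[360.29093014 280.49674638]
[359.60028049 236.26324115]
```

View pics/c3.png

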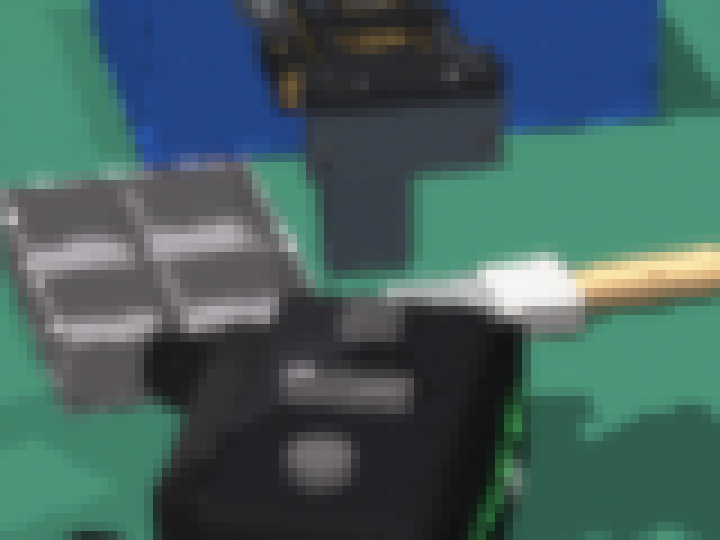

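```bash
python3 - <<'E'
from h import *
m=camera_model('wrist');M=np.linalg.inv(np.array(m['mount']));K=np.array(m['K'])
for x in (0,11,16):
  for z in (11,0,-9,-15):
    p=K@(M@[x,0,z,1])[:3];print(x,z,(p[:2]/p[2]).round(1))
E
python3 -m crank '1 0.5 0 1 0 0 0;1 0 0 1 0 0 0;1 0 0 1 0 0 0;1 0 0 1 0 0 0;1 0 0 0 0 0 0' | egrep 'pos|force:'
```

```text
0 11 [317.5 234.7]
0 0 [317.5 241.3]
0 -9 [317.5 247.2]
0 -15 [317.5 251.4]
11 11 [317.5 217.9]
11 0 [317.5 223.6]
11 -9 [317.5 228.8]
11 -15 [317.5 232.5]
16 11 [317.5 210. ]
16 0 [317.5 215.4]
16 -9 [317.5 220.3]
16 -15 [317.5 223.7]
ee_pos: [512.4, 300.3, 96.7]
force: [-0.9, -0.5, -0.3]
gripper_force: 0.0
```

```bash
python3 -m crank '1 0 0 1.5 0 0 0;1 0 0 1.5 0 0 0;1 0 0 1.5 0 0 0;1 0 0 1.5 0 0 0;1 0 0 0 0 0 0' | egrep 'pos|force:'
```

```text
ee_pos: [512.4, 300.2, 90.6]
force: [0.4, 0.4, 0.7]
gripper_force: 0.0
```

```bash
python3 -m crank '1 0 0 1 0 0 0;1 0 0 1 0 0 0;1 0 0 1 0 0 0' | egrep 'pos|force:'
```

```text
ee_pos: [512.5, 300.3, 87.7]
force: [0.1, -0.8, 0.6]
gripper_force: 0.0
```

```bash
python3 -m crank '1 0 0 1 0 0 0;1 0 0 1 0 0 0;1 0 0 1 0 0 0' | egrep 'pos|force:'
```

```text
ee_pos: [512.5, 300.3, 84.7]
force: [0.9, 0.4, -0.9]
gripper_force: 0.0
```

```bash
python3 -m crank '1 0 0 1 0 0 0;1 0 0 1 0 0 0' | egrep 'pos|force:'
```

```text
ee_pos: [512.5, 300.3, 82.7]
force: [0.4, 0.4, 0.2]
gripper_force: 0.0
```

```bash
python3 -m crank '1 0 0 1 0 0 0;1 0 0 1 0 0 0' | egrep 'pos|force:'
```

```text
ee_pos: [512.6, 300.3, 81.1]
force: [-1.2, -1.3, 3.1]
gripper_force: 1.5
```

```bash
python3 -m crank '1 0 0 1 0 0 0;1 0 0 1 0 0 0;1 0 0 1 0 0 0' | egrep 'pos|force:'
```

```text
ee_pos: [512.5, 300.3, 77.8]
force: [-0.5, -0.4, 3.4]
gripper_force: 1.5
```

```bash
python3 -m crank '1 0 0 1 0 0 0;1 0 0 1 0 0 0' | egrep 'pos|force:'
```

```text
ee_pos: [512.5, 300.3, 75.7]
force: [-0.6, -0.3, 2.7]
gripper_force: 1.5
```

```bash
python3 -m crank '1 0 0 0.6 0 0 0;1 0 0 0.4 0 0 0' | egrep 'pos|force:'
```

```text
ee_pos: [512.6, 300.3, 75.1]
force: [-1.4, 0.1, 6.6]
gripper_force: 3.2
```

```bash
python3 -m crank '1 0 0 0.5 0 0 0;1 0 0 0 0 0 0' | egrep 'pos|force:'
```

```text
ee_pos: [512.6, 300.3, 75.0]
force: [-1.7, -1.2, 7.1]
gripper_force: 3.6
```

```bash
python3 -m crank '1 0 0 -5 0 0 0;1 0 0 -20 0 0 0;1 -22 56 0 0 0 0;1 -21.5 56 0 0 0 0;1 0 0 0 0 0 0;1 0 0 5 0 0 0;1 0 0 5 0 0 0;1 0 0 3 0 0 0;1 0 0 2 0 0 0;1 0 0 0 0 0 0' | egrep 'pos|force:'
```

```text
ee_pos: [469.0, 188.5, 84.0]
force: [-0.4, 0.5, 0.3]
gripper_force: 0.0
```

```bash
python3 -m crank '1 0 0 1 0 0 0;1 0 0 1 0 0 0;1 0 0 1 0 0 0;1 0 0 0 0 0 0' | egrep 'pos|force:'
```

```text
ee_pos: [469.2, 188.3, 81.5]
force: [0.2, 0.1, 2.5]
gripper_force: 1.4
```

```bash
python3 -m crank '1 0 0 1 0 0 0;1 0 0 1 0 0 0;1 0 0 1 0 0 0;1 0 0 1 0 0 0;1 0 0 1 0 0 0' | egrep 'pos|force:'
```

```text
ee_pos: [469.2, 188.3, 76.2]
force: [-0.1, 0.8, 3.5]
gripper_force: 1.5
```

```bash
python3 -m crank '1 0 0 0.6 0 0 0;1 0 0 0.4 0 0 0' | egrep 'pos|force:'
```

```text
ee_pos: [469.2, 188.3, 75.2]
force: [0.3, 0.4, 2.4]
gripper_force: 1.4
```

```bash
python3 -m crank '1 0 0 0.5 0 0 0;1 0 0 0.3 0 0 0;1 0 0 0 0 0 0' | egrep 'pos|force:'
```

```text
ee_pos: [469.2, 188.3, 75.0]
force: [-1.2, 0.4, 6.3]
gripper_force: 3.3
```

```bash
python3 -m crank '1 0 0 -5 0 0 0;1 0 0 -20 0 0 0;1 22 -55 0 0 0 0;1 0 0 0 0 0 0;1 0 0 5 0 0 0;1 0 0 5 0 0 0;1 0 0 3 0 0 0;1 0 0 2 0 0 0;1 0 0 0 0 0 0' | egrep 'pos|force:'
python3 -m crank '1 0 0 1 0 0 0;1 0 0 1 0 0 0;1 0 0 1 0 0 0;1 0 0 0 0 0 0' | egrep 'pos|force:'
```

```text
ee_pos: [491.0, 243.0, 84.4]
force: [0.1, -0.7, 0.6]
gripper_force: 0.0
ee_pos: [491.0, 243.3, 81.4]
force: [0.6, -0.6, 0.3]
gripper_force: 0.0
```

```bash
python3 -m crank '1 0 0 1 0 0 0;1 0 0 1 0 0 0;1 0 0 1 0 0 0;1 0 0 1 0 0 0;1 0 0 1 0 0 0' | egrep 'pos|force:'
```

```text
ee_pos: [491.1, 243.3, 76.4]
force: [-1.1, -0.1, 2.8]
gripper_force: 1.5
```

```bash
python3 -m crank '1 0 0 0.6 0 0 0;1 0 0 0.4 0 0 0' | egrep 'pos|force:'
```

```text
ee_pos: [491.1, 243.3, 75.4]
force: [-0.4, 0.2, 3.2]
gripper_force: 1.4
```

```bash
python3 -m crank '1 0 0 0.5 0 0 0;1 0 0 0.5 0 0 0;1 0 0 0 0 0 0' | egrep 'pos|force:'
```

```text
ee_pos: [491.1, 243.3, 75.1]
force: [-1.3, -0.4, 6.5]
gripper_force: 3.2
```

```bash
python3 -m crank '1 0 0 -5 0 0 0;1 0 0 -30 0 0 0;1 0 0 -40 0 0 0;1 -36 60 0 0 0 0;1 0 60.5 0 0 0 0;1 0 60.5 0 0 0 0;1 0 60.5 0 0 0 0;1 0 60.5 0 0 0 0;1 0 60.5 0 0 0 0;1 0 60.5 0 0 0 0' | egrep 'pos|force:'
python3 -m crank '1 0 0 0 0 0 0;1 0 0 0 0 0 0;1 0 0 40 0 0 0;1 0 0 30 0 0 0;1 0 0 20 0 0 0;1 0 0 10 0 0 0;1 0 0 5 0 0 0;1 0 0 3 0 0 0;1 0 0 0 0 0 0;1 0 0 0 0 0 0' | egrep 'pos|force:'
python3 - <<'E'
from h import *
b=grab_frame('side');C=cam('side');p=proj(C,(455,-180,50)).astype(int)
w=grab_frame('wrist')
cv2.imwrite('pics/c4.png',np.hstack([cv2.resize(b[p[1]-50:p[1]+50,p[0]-60:p[0]+60],(480,400),interpolation=3),cv2.resize(w[100:350,220:420],(320,400))]))
E
```

```text
ee_pos: [458.8, -175.4, 149.5]
force: [0.9, 0.4, 0.6]
gripper_force: 0.0
ee_pos: [459.4, -173.5, 42.0]
force: [-0.9, -0.3, -0.1]
gripper_force: 0.0
```

View pics/c4.png

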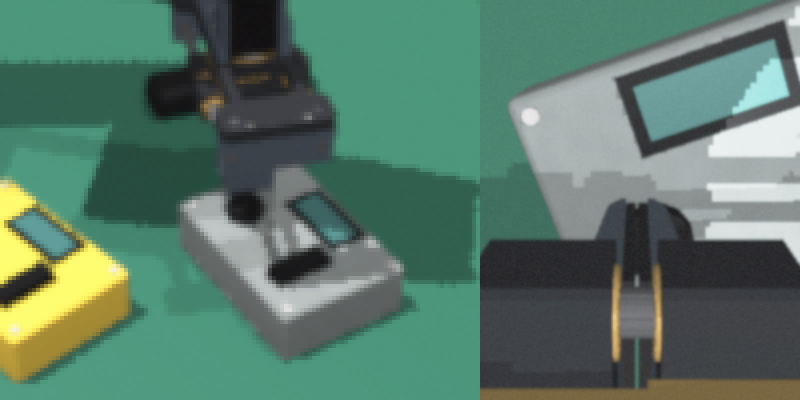

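```bash
python3 -m crank '1 -4.5 6.5 0 0 0 0;1 0 0 0 0 0 0;1 0 0 2 0 0 0;1 0 0 2 0 0 0;1 0 0 2 0 0 0;1 0 0 1 0 0 0;1 0 0 1 0 0 0;1 0 0 0 0 0 0' | egrep 'pos|force:'
```

```text
ee_pos: [454.5, -179.8, 33.4]
force: [0.2, -0.1, 0.3]
gripper_force: 0.0
```

```bash
python3 -m crank '1 0 0 1 0 0 0;1 0 0 1 0 0 0;1 0 0 1 0 0 0;1 0 0 1 0 0 0' | egrep 'pos|force:'
```

```text
ee_pos: [454.7, -179.9, 29.6]
force: [0.6, 0.5, 3.2]
gripper_force: 1.3
```

```bash
python3 -m crank '1 0 0 1 0 0 0;1 0 0 1 0 0 0;1 0 0 0.5 0 0 0;1 0 0 0.5 0 0 0;1 0 0 0 0 0 0' | egrep 'pos|force:'
```

```text
ee_pos: [454.7, -179.9, 27.0]
force: [-0.3, 0.9, 7.3]
gripper_force: 3.6
```

Key is at its stop (27.0, 7 N). Rise straight up, then verify.

```bash
python3 -m crank '1 0 0 0 0 0 0;1 0 0 -5 0 0 0;1 0 0 -10 0 0 0;1 0 0 -60 0 0 0;1 0 0 -60 0 0 0;1 0 0 -60 0 0 0;1 0 0 0 0 0 0;1 0 0 0 0 0 0;1 0 0 0 0 0 0' | egrep 'time|pos|force:'
python3 - <<'E'
from h import *
b=grab_frame('side');t=grab_frame('top');p=proj(cam('side'),(490,245,60)).astype(int)
cv2.imwrite('pics/c5.png',np.hstack([cv2.resize(b[p[1]-40:p[1]+40,p[0]-40:p[0]+40],(400,400),interpolation=3),cv2.resize(t[150:250,220:320],(400,400),interpolation=3)]))
E
```

```text
time_s: 23.4
ee_pos: [453.4, -179.4, 219.7]
force: [0.7, -0.2, 0.0]
gripper_force: 0.0
```

View pics/c5.png

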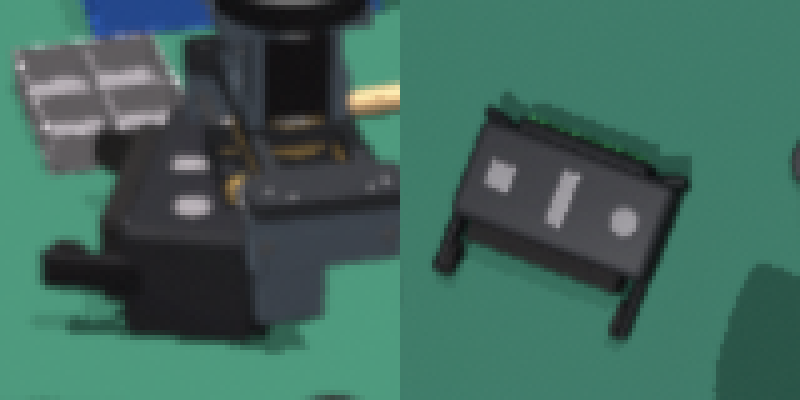

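The picture shows the headset where it stood, with the caps low and flush (top crop, caps at about (500,177), (563,200) and (623,222)). The gripper is clear of everything.

```bash
python3 -c "
from workcell import env
print(env.job_done())"
```

```text
the job is handed in; nothing more can be done
None
```

The job is handed in at about 23 s of the 67 s: the square, round and long caps were pressed home in that order, each stopping at the same height under 7 N or so. The round key was then pressed to its stop and released; the hand-in gave no verdict.

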